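# Rack the contact heads by size

### The arm

A 6-joint arm with a two-finger parallel gripper is mounted at the origin on the work surface. World frame = base frame: x ahead of the robot, y to its left, z up, the work surface at z = 0. Lengths are in m, angles in degrees, forces in N, time in s.
With the tool pointing down it reaches from about 0.375 to 0.975 m from the base axis. Payload 3.8 kg.
Tool frame: the origin (TCP) lies between the finger pads; the fingertips stand 25 mm ahead of it and the grasp point (between the pads) lies 6 mm ahead of it (env.nose_length is the x of the fingertips in the tool frame, in m); x points along the fingers, y is the direction in which the jaws open and shut, and the axes are right-handed (so a half turn about x gives the same grasp; the last joint's range is limited). The gripper opens to 88 mm and grips with 3 to 60 N. Pads are 18 mm wide; open, the fingers measure 123 mm over their backs; the gripper's body (75 mm by 187 mm) begins 45 mm behind the grasp point.
Start: joints at [-68.864, 15.12, 91.902, -0, 72.978, -2.114], TCP at [0.266, -0.62, 0.238] pointing down, gripper open.
Joint ranges: [-150.88, 150.88], [-54.13, 125.18], [17.81, 147.31], [-75.09, 255.09], [0, 152.58], [-146.25, 146.25]. Speed limits (degrees/s): [147.25, 147.25, 180, 180, 180, 180].

### API

Orientations are given as a 3x3 rotation matrix whose columns are the frame's x, y, z axes.
In Python, from plant import sense, imaging, ticket, env gives the robot as it stands.
- The arm moves only by the tool step_arm, never from a script. Its argument "commands" is a list of rows, each a list of 6 numbers: the shift along the tool's x, y, z in m, then the turn, a rotation vector about the tool's x, y, z in rad. A call has 1 to 20 rows; each row is the pose to reach, as a shift and turn from the pose commanded when the call began, along the tool's axes at that moment; what a row does not reach only later rows make up. A row lasts 1/12 s, in which the tool goes at most 41.7 mm and 7.16 degrees, less where a joint would pass 70% of its speed; a pose out of reach is approached as far as the arm can. A call with a gripper value outside its range is refused whole. "hand" is the opening, from 0 (shut) to 1 (fully open), set as the call begins (left out, the last holds). The fingers move at their own pace and stop on an object; "grip_force" is the grip in N (left out, the last holds). Time passes only in rows, so rows that repeat a pose let the fingers close. It gives the time, the measured TCP pose, the force and the opening at its end, in the units of the state.
- sense(): the state, without advancing time (a new reading comes with each control period).
- imaging.read_camera(name): name is "scene" or "top" or "wrist"; returns the picture (420x560x3 uint8, red, green, blue); there is no depth.
- imaging.camera_info(name): a dict with "fx", "fy", "cx", "cy" (pixels), "R" (3x3) and "t" (3): a world point X has camera coordinates R X + t; the wrist camera has in their place "hand_eye" (4x4, takes a point from camera to tool coordinates, whose origin is the TCP and whose axes are the tool frame's). Camera axes: x right, y down, z forward; pixel columns grow to the right and rows downward; lengths in m; the calibration is good to about 2 mm. A picture is of the moment at which its call begins: read the wrist's pose just before it. camera_info takes no time and is no camera call.
- ticket.close_job(): hands the job in, once; it reports no verdict.
The state is a dict: "clock": time; "qpos": joint angles; "joint_velocities": joint speeds; "joint_torque": joint torques, N m; "ee_pos": TCP position; "tcp_rot": TCP orientation; "wrist_force": force on the tool from outside, world axes, zero at the start; "ft_torque": the same for the moment, N m; "finger_gap": finger opening in m.
Only numpy, scipy, OpenCV 4.12 (cv2) and the standard library are available. Lean on these libraries where they do the work, as an engineer would, in place of code of your own. Each camera call takes 0.05 s, during which the arm holds its last target.

### The job

Line up the four contact heads on the rack in order of size, each standing upright with its pins up and centred on a black pad of its own: the smallest on the pad next to the red block, then one size larger on each pad along, the largest next to the navy block. Set them down gently, do not drop or tip them over, and leave them all released.

Things in the scene. Friction and masses are not known exactly. Their poses are not given: they have to be found in the camera images.
- head_s: The smallest of four loose round contact heads, standing upright: navy foot, champagne-coloured grip, clear collar and two gold pins on top. Outer diameter 32 mm, straight-sided from its underside up to 32 mm, then tapering to 44 mm; clear collar to 48 mm, pin tips at 58 mm. Mass about 60 g, varying by a quarter. Origin: centre of the underside; z points up through the pins.
- head_m: The second smallest of four loose round contact heads, standing upright: navy foot, champagne-coloured grip, clear collar and two gold pins on top. Outer diameter 41 mm, straight-sided from its underside up to 39 mm, then tapering to 51 mm; clear collar to 55 mm, pin tips at 65 mm. Mass about 90 g, varying by a quarter. Origin: centre of the underside; z points up through the pins.
- head_l: The second largest of four loose round contact heads, standing upright: navy foot, champagne-coloured grip, clear collar and two gold pins on top. Outer diameter 50 mm, straight-sided from its underside up to 46 mm, then tapering to 58 mm; clear collar to 62 mm, pin tips at 72 mm. Mass about 130 g, varying by a quarter. Origin: centre of the underside; z points up through the pins.
- head_xl: The largest of four loose round contact heads, standing upright: navy foot, champagne-coloured grip, clear collar and two gold pins on top. Outer diameter 59 mm, straight-sided from its underside up to 53 mm, then tapering to 65 mm; clear collar to 69 mm, pin tips at 79 mm. Mass about 180 g, varying by a quarter. Origin: centre of the underside; z points up through the pins.
- pad_a: One of four identical black rubber pads, fixed in a row on the low aluminium rack (84 x 460 mm, its top 8 mm above the table): disc 66 mm in diameter, 3 mm thick, white dot at its centre, top 11 mm above the table. Pads are 95 mm apart, centre to centre; which of the four is nearest to the red block changes from start to start. Origin: centre of its underside; its x axis points across the row, its y axis along the row.
- pad_b: One of four identical black rubber pads, fixed in a row on the low aluminium rack (84 x 460 mm, its top 8 mm above the table): disc 66 mm in diameter, 3 mm thick, white dot at its centre, top 11 mm above the table. Pads are 95 mm apart, centre to centre; which of the four is nearest to the red block changes from start to start. Origin: centre of its underside; its x axis points across the row, its y axis along the row.
- pad_c: One of four identical black rubber pads, fixed in a row on the low aluminium rack (84 x 460 mm, its top 8 mm above the table): disc 66 mm in diameter, 3 mm thick, white dot at its centre, top 11 mm above the table. Pads are 95 mm apart, centre to centre; which of the four is nearest to the red block changes from start to start. Origin: centre of its underside; its x axis points across the row, its y axis along the row.
- pad_d: One of four identical black rubber pads, fixed in a row on the low aluminium rack (84 x 460 mm, its top 8 mm above the table): disc 66 mm in diameter, 3 mm thick, white dot at its centre, top 11 mm above the table. Pads are 95 mm apart, centre to centre; which of the four is nearest to the red block changes from start to start. Origin: centre of its underside; its x axis points across the row, its y axis along the row.
- red_block: Fixed red block 60 x 30 mm on the rack, with a small dome, top 30 mm above the rack: marks the end of the row for the smallest head. Which end it is at changes. Origin: centre of its underside, in line with the pads, 60 mm from the centre of the nearest pad and 155, 250 and 345 mm from the others. A navy block of the same shape stands 60 mm beyond the pad at the other end. Its x axis points across the row, its y axis along the row.

How it is judged:
By the outcome, as a careful person would: the job done as asked, in the order asked, and still so for the second after the job is handed in, with the robot touching nothing.
It also fails if it takes over 106 s, if anything falls off the work surface, if the arm or the gripper's body presses on something with over 40 N, if the wrist force passes 120 N, or if a joint passes its speed limit or range.

## Working session

There is one attempt and no reset: what is moved stays moved. The work goes in short steps, Python scripts to look and compute and a tool call to move; the robot and the scene stay as the last step left them, time stands still between calls to the robot, and variables do not carry over. Pictures are saved under pics/ and viewed, and the job is handed in when it is done.

Besides the shell and the picture viewer there is one more tool, called after "Emit:" by a JSON object that holds its "fn" and its "kwargs", one argument or row to a line. step_arm: Moves the arm, as the interface text tells. Its arguments: {"type":"object","properties":{"commands":{"type":"array","items":{"type":"array","items":{"type":"number"}}},"hand":{"type":"number"},"grip_force":{"type":"number"}},"required":["commands"]}

```bash
ls; mkdir -p pics
python3 - <<'E'
from plant import sense, imaging, env
import cv2
s=sense(); print(s)
for n in ("top","scene","wrist"):
    im=imaging.read_camera(n); cv2.imwrite(f"pics/{n}0.png",im[:,:,::-1]); print(n,imaging.camera_info(n))
print(env.nose_length)
E
```

```text
pics
{'clock': 0.0, 'qpos': array([-6.88636008e+01,  1.51680100e+01,  9.19804275e+01,  9.69157637e-05,
        7.29783660e+01, -2.11501863e+00]), 'joint_velocities': array([-0.0383251 ,  0.07084821,  0.1199963 ,  0.01218638, -0.05657387,
        0.02739566]), 'joint_torque': array([-2.03456642e-03, -5.02111244e+01, -3.56871521e+01,  7.28075858e-02,
        2.95163342e-02, -1.80124603e-04]), 'ee_pos': array([ 0.2662002 , -0.61951604,  0.23680932]), 'tcp_rot': array([[-7.96525297e-04,  3.94765255e-01, -9.18781671e-01],
       [ 2.06483086e-03, -9.18779355e-01, -3.94766050e-01],
       [-9.99997551e-01, -2.21156989e-03, -8.32924821e-05]]), 'wrist_force': array([ 0.41076175, -0.60220376, -0.30792787]), 'ft_torque': array([-0.01547634,  0.06294178, -0.01474331]), 'finger_gap': 0.088225610451633}
top {'fx': 517.6850255123405, 'fy': 517.6850255123405, 'cx': 270.9687299404236, 'cy': 209.61270819912784, 'R': array([[ 5.49197505e-04, -9.99950015e-01,  9.98324200e-03],
       [-9.90298994e-01, -1.93103253e-03, -1.38939462e-01],
       [ 1.38951795e-01, -9.81008930e-03, -9.90250555e-01]]), 't': array([0.00654172, 0.56493666, 0.95977704])}
scene {'fx': 499.50895228706906, 'fy': 499.50895228706906, 'cx': 285.2270154788674, 'cy': 215.2740763833248, 'R': array([[ 0.82049081,  0.57142145,  0.01650331],
       [ 0.38742697, -0.53460581, -0.75106389],
       [-0.42035125,  0.62263485, -0.66002323]]), 't': array([-0.44720775, -0.15806122,  1.14686259])}
wrist {'fx': 335.41091248399476, 'fy': 335.41091248399476, 'cx': 280.8495944950204, 'cy': 206.49437595755012, 'hand_eye': array([[ 2.77723412e-04, -2.55174035e-01,  9.66895100e-01,
        -1.46306059e-01],
       [ 9.99999960e-01,  1.19329748e-04, -2.55739787e-04,
        -1.56112827e-03],
       [-5.01211952e-05,  9.66895133e-01,  2.55174058e-01,
        -6.32990363e-02],
       [ 0.00000000e+00,  0.00000000e+00,  0.00000000e+00,
         1.00000000e+00]])}
0.025
```

View pics/top0.png

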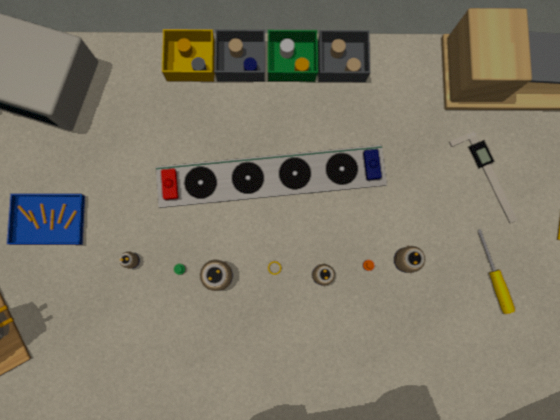

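View pics/scene0.png

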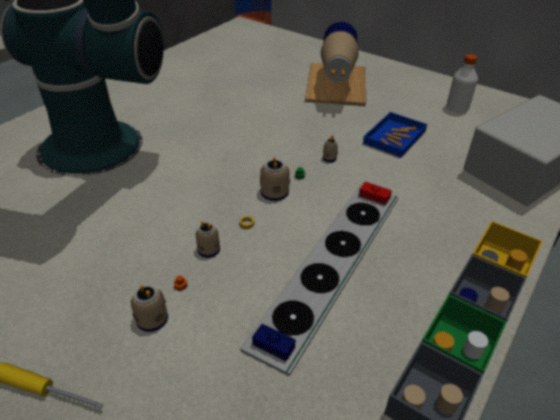

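The top view shows the rack with red on the left (170,184) and navy on the right (373,165). The pads are at (200,182), (248,178), (295,173) and (342,169). The heads, left to right, are at (129,260), (216,275), (324,274) and (410,259). I'll enlarge it to read sizes and positions.

Run:
```python
import cv2,numpy as np
im=cv2.imread("pics/top0.png")
a=cv2.resize(im[140:215,150:390],None,fx=3.3,fy=3.3,interpolation=cv2.INTER_CUBIC)
tiles=[cv2.resize(im[v-25:v+25,u-25:u+25],(300,300),interpolation=cv2.INTER_CUBIC) for u,v in((129,260),(216,275),(324,274),(410,259))]
cv2.imwrite("pics/pads.png",a)
cv2.imwrite("pics/heads.png",np.vstack([np.hstack(tiles[:2]),np.hstack(tiles[2:])]))
```

```text
(no output)
```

View pics/pads.png

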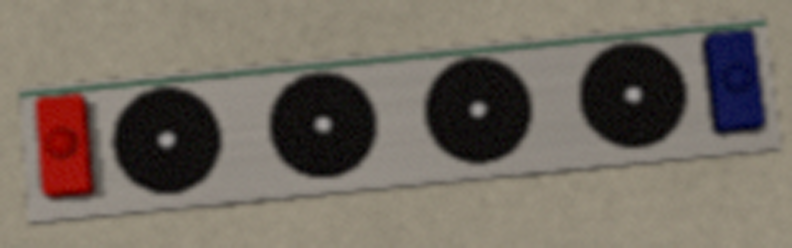

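View pics/heads.png

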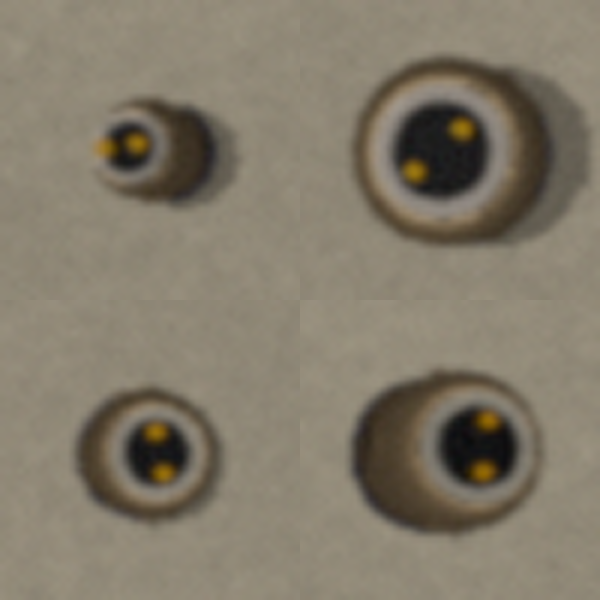

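```bash
cat > h.py <<'E'
import numpy as np
from plant import imaging
def bp(name,u,v,z,pose=None):
    c=imaging.camera_info(name); d=np.array([(u-c['cx'])/c['fx'],(v-c['cy'])/c['fy'],1])
    if name=='wrist':
        p,R=pose; H=c['hand_eye']; o=R@H[:3,3]+p; d=R@(H[:3,:3]@d)
    else:
        o=-c['R'].T@c['t']; d=c['R'].T@d
    return o+d*(z-o[2])/d[2]
def px(name,X):
    c=imaging.camera_info(name); q=c['R']@X+c['t']; return c['fx']*q[0]/q[2]+c['cx'],c['fy']*q[1]/q[2]+c['cy']
E
python3 - <<'E'
from h import *
for n,u,v,z in(('s',124.9,259.1,.046),('xl',214.1,274.8,.067),('m',324.4,274.1,.053),('l',414.6,257.9,.06)):
    p=bp('top',u,v,z); print(n,p.round(4),np.hypot(*p[:2]).round(3))
P=np.array([bp('top',u-.3,v-.3,.011) for u,v in((200.3,182.1),(247.9,177.6),(294.8,173),(341.8,168.5))])
print(P.round(4)); D=np.diff(P,axis=0);print(np.linalg.norm(D,axis=1))
m=P.mean(0); d=P[3]-P[0]; print(np.degrees(np.arctan2(d[1],d[0])), np.hypot(*P[0,:2]),np.hypot(*P[3,:2]))
E
```

```text
s [0.4692 0.2828 0.046 ] 0.548
xl [0.4396 0.1122 0.067 ] 0.454
m [ 0.4413 -0.0928  0.053 ] 0.451
l [ 0.4713 -0.2613  0.06  ] 0.539
[[ 0.6247  0.1488  0.011 ]
 [ 0.6342  0.0538  0.011 ]
 [ 0.6438 -0.0402  0.011 ]
 [ 0.6533 -0.1348  0.011 ]]
[0.09545849 0.0944958  0.09508518]
-84.25467665958537 0.6422182689271272 0.6670477689668335
```

Pad pitches come out at 95.5, 94.5 and 95.1 mm, which fits the stated 95 mm. The row angle is -84.25°, so I'll keep the jaws across the row at a yaw of 5.75°. Next I move above head_l.

```bash
cat >> h.py <<'E'
from scipy.spatial.transform import Rotation as Ro
from plant import sense
A=np.radians(5.75)
RT=np.array([[0,np.cos(A),np.sin(A)],[0,np.sin(A),-np.cos(A)],[-1,0,0]])
def go(x,y,z,R=RT):
    s=sense(); T=s['tcp_rot']
    print('shift',(T.T@(np.array([x,y,z])-s['ee_pos'])).round(4),'rot',Ro.from_matrix(T.T@R).as_rotvec().round(4),'t',round(s['clock'],2),'pos',s['ee_pos'].round(4),'gap',round(s['finger_gap'],4),'F',s['wrist_force'].round(1))
E
python3 -c "
from h import *
go(.4713,-.2613,.2)"
```

```text
shift [ 0.0375 -0.2483 -0.3299] rot [-1.2654e+00 -1.2000e-03  1.5000e-03] t 0.15 pos [ 0.2662 -0.6197  0.2371] gap 0.0881 F [-0.2 -0.  -0.2]
```

Emit:
{"fn": "step_arm", "kwargs": {
  "commands": [
    [0.003,-0.019,-0.025,-0.1,0,0],
    [0.006,-0.039,-0.051,-0.2,0,0],
    [0.009,-0.058,-0.076,-0.3,0,0],
    [0.011,-0.078,-0.103,-0.4,0,0],
    [0.014,-0.097,-0.129,-0.5,0,0],
    [0.017,-0.116,-0.155,-0.6,0,0],
    [0.02,-0.136,-0.18,-0.7,0,0],
    [0.023,-0.155,-0.206,-0.79,0,0],
    [0.026,-0.175,-0.232,-0.89,0,0],
    [0.029,-0.194,-0.258,-0.99,0,0],
    [0.032,-0.213,-0.284,-1.09,0,0],
    [0.035,-0.233,-0.31,-1.19,0,0],
    [0.0375,-0.2483,-0.3299,-1.2654,-0.0012,0.0015],
    [0.0375,-0.2483,-0.3299,-1.2654,-0.0012,0.0015],
    [0.0375,-0.2483,-0.3299,-1.2654,-0.0012,0.0015],
    [0.0375,-0.2483,-0.3299,-1.2654,-0.0012,0.0015]
  ],
  "hand": 1
}}

```text
clock: 1.48
ee_pos: [0.4713, -0.2621, 0.2005]
tcp_rot: [[0.0, 0.995, 0.1], [-0.002, 0.1, -0.995], [-1.0, -0.0, 0.002]]
wrist_force: [0.1, -0.3, 0.6]
finger_gap: 0.0881
```

Run:
```python
from h import *
import cv2
s=sense(); im=imaging.read_camera('wrist'); cv2.imwrite('pics/w1.png',im[:,:,::-1])
np.savez('w1.npz',p=s['ee_pos'],R=s['tcp_rot'])
go(.4713,-.2613,.2)
```

```text
shift [ 0.0006  0.0002 -0.0012] rot [-0.0013  0.0021 -0.0002] t 1.53 pos [ 0.4712 -0.2626  0.2006] gap 0.088 F [-0.2 -0.4  0.1]
```

View pics/w1.png

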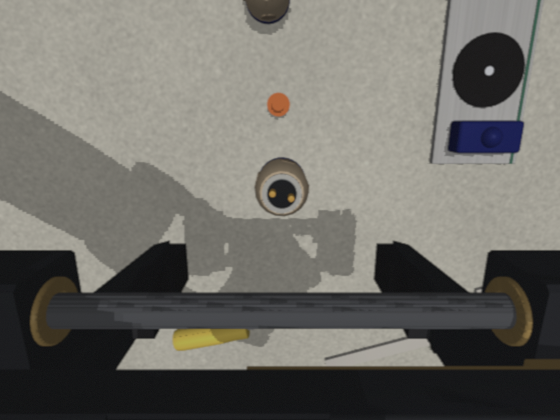

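Wrist view: head_l's collar ring is at about (282,192), between the finger lines. The pad dot next to navy is at (489,71).

Run:
```python
import cv2,numpy as np
from h import *
d=np.load('w1.npz');P=(d['p'],d['R'])
print(bp('wrist',282,193,.06,P),bp('wrist',489.3,70.5,.011,P))
im=cv2.imread('pics/w1.png')
a=cv2.resize(im[140:240,230:330],(400,400),interpolation=cv2.INTER_CUBIC)
b=cv2.resize(im[20:120,440:540],(400,400),interpolation=cv2.INTER_CUBIC)
cv2.imwrite('pics/w1c.png',np.hstack([a,b]))
```

```text
[ 0.46969864 -0.25979811  0.06      ] [ 0.65185016 -0.13470676  0.011     ]
```

View pics/w1c.png

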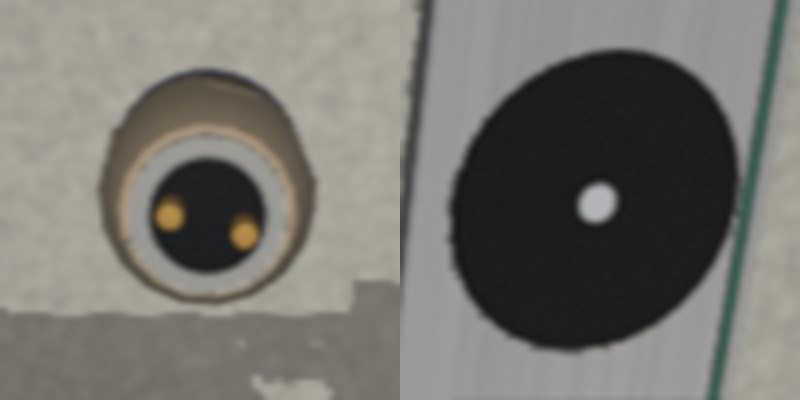

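Both cameras agree to about 1.5 mm for head_l and for the pad. I'll use averages and descend.

```bash
python3 -c "
from h import *
go(.4705,-.2605,.041)"
```

```text
shift [ 0.1596 -0.0005 -0.0025] rot [-0.0013  0.0021 -0.0002] t 1.53 pos [ 0.4712 -0.2626  0.2006] gap 0.088 F [-0.2 -0.4  0.1]
```

Emit:
{"fn": "step_arm", "kwargs": {
  "commands": [
    [0.02,-0.0005,-0.002,-0.001,0.002,0],
    [0.045,-0.0005,-0.002,-0.001,0.002,0],
    [0.07,-0.0005,-0.002,-0.001,0.002,0],
    [0.095,-0.0005,-0.002,-0.001,0.002,0],
    [0.12,-0.0005,-0.002,-0.001,0.002,0],
    [0.14,-0.0005,-0.002,-0.001,0.002,0],
    [0.153,-0.0005,-0.002,-0.001,0.002,0],
    [0.1595,-0.0005,-0.002,-0.001,0.002,0],
    [0.1595,-0.0005,-0.002,-0.001,0.002,0],
    [0.1595,-0.0005,-0.002,-0.001,0.002,0]
  ]
}}

```text
clock: 2.37
ee_pos: [0.4708, -0.2611, 0.0414]
tcp_rot: [[0.0, 0.995, 0.1], [0.0, 0.1, -0.995], [-1.0, 0.0, -0.0]]
wrist_force: [1.0, 0.0, 0.8]
finger_gap: 0.0879
```

Emit:
{"fn": "step_arm", "kwargs": {
  "commands": [
    [0,0,0,0,0,0],
    [0,0,0,0,0,0],
    [0,0,0,0,0,0],
    [0,0,0,0,0,0],
    [0,0,0,0,0,0],
    [0,0,0,0,0,0],
    [0,0,0,0,0,0],
    [0,0,0,0,0,0],
    [0,0,0,0,0,0],
    [0,0,0,0,0,0]
  ],
  "hand": 0,
  "grip_force": 15
}}

```text
clock: 3.2
ee_pos: [0.4712, -0.2602, 0.0414]
tcp_rot: [[0.001, 0.995, 0.101], [0.0, 0.101, -0.995], [-1.0, 0.001, -0.0]]
wrist_force: [-0.4, 1.4, 3.9]
finger_gap: 0.0489
```

```bash
python3 -c "
from h import *
go(.4705,-.2605,.14)"
```

```text
shift [-0.0986 -0.0007  0.0003] rot [ 0.0012 -0.0001 -0.0009] t 3.2 pos [ 0.4712 -0.2602  0.0414] gap 0.0489 F [-0.4  1.4  3.9]
```

Emit:
{"fn": "step_arm", "kwargs": {
  "commands": [
    [-0.003,0,0,0,0,0],
    [-0.01,0,0,0,0,0],
    [-0.022,0,0,0,0,0],
    [-0.035,0,0,0,0,0],
    [-0.047,0,0,0,0,0],
    [-0.056,0,0,0,0,0],
    [-0.06,0,0,0,0,0],
    [-0.06,0,0,0,0,0]
  ],
  "grip_force": 25
}}

```text
clock: 3.87
ee_pos: [0.4719, -0.2608, 0.1029]
tcp_rot: [[0.003, 0.995, 0.101], [-0.001, 0.101, -0.995], [-1.0, 0.003, 0.002]]
wrist_force: [-0.6, -0.6, -1.4]
finger_gap: 0.0485
```

```bash
python3 -c "
from h import *
go(.6431,-.0404,.1)"
```

```text
shift [ 0.0032  0.1926 -0.2019] rot [ 0.001   0.0016 -0.0029] t 3.87 pos [ 0.4719 -0.2608  0.1029] gap 0.0485 F [-0.6 -0.6 -1.4]
```

Held (-1.4 N is about 140 g). Moving over the second pad from navy.

Emit:
{"fn": "step_arm", "kwargs": {
  "commands": [
    [0,0.006,-0.006,0,0,0],
    [0,0.018,-0.019,0,0,0],
    [0.001,0.034,-0.036,0,0,0],
    [0.001,0.053,-0.056,0,0,0],
    [0.001,0.073,-0.077,0,0,0],
    [0.001,0.094,-0.099,0,0,0],
    [0.002,0.115,-0.121,0,0,0],
    [0.002,0.135,-0.142,0,0,0],
    [0.002,0.154,-0.161,0,0,0],
    [0.003,0.17,-0.178,0,0,0],
    [0.003,0.182,-0.191,0,0,0],
    [0.003,0.19,-0.199,0.001,0.001,-0.002],
    [0.003,0.1925,-0.202,0.001,0.0015,-0.003],
    [0.003,0.1925,-0.202,0.001,0.0015,-0.003],
    [0.003,0.1925,-0.202,0.001,0.0015,-0.003]
  ]
}}

```text
clock: 5.12
ee_pos: [0.6413, -0.0403, 0.0978]
tcp_rot: [[-0.004, 0.995, 0.1], [0.001, 0.1, -0.995], [-1.0, -0.004, -0.002]]
wrist_force: [0.0, -0.2, -1.9]
finger_gap: 0.0487
```

Run:
```python
from h import *
import cv2
s=sense(); im=imaging.read_camera('wrist'); cv2.imwrite('pics/w2.png',im[:,:,::-1])
np.savez('w2.npz',p=s['ee_pos'],R=s['tcp_rot'])
go(.6431,-.0404,.0524)
```

```text
shift [0.0456 0.002  0.0001] rot [-0.0006 -0.0015  0.0036] t 5.17 pos [ 0.6412 -0.0406  0.098 ] gap 0.0484 F [-0.1  0.2 -1.9]
```

View pics/w2.png

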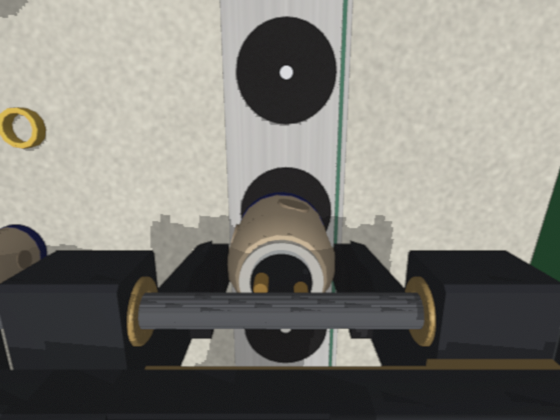

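The head is held upright. The next pad's dot is at (286,72) and the held head's collar ring is centred near (282,284).

Run:
```python
from h import *
import cv2
d=np.load('w2.npz');P=(d['p'],d['R'])
print(bp('wrist',286.2,72.2,.011,P), 'exp .6335 .0541')
q=bp('wrist',282,282,P[0][2]-.041+.06,P);print(q-P[0])
```

```text
[0.63260405 0.05448069 0.011     ] exp .6335 .0541
[-0.00165724 -0.00025019  0.019     ]
```

The held head must be centred between the jaws, yet it reads -1.6 mm along the jaw axis. So the wrist camera is biased there, and correcting it gives the top camera's pad x. I'll use the top-camera x values and lower in two stages.

```bash
python3 -c "
from h import *
go(.6438,-.0404,.056)"
```

```text
shift [0.042  0.0027 0.0002] rot [-0.0006 -0.0015  0.0036] t 5.17 pos [ 0.6412 -0.0406  0.098 ] gap 0.0484 F [-0.1  0.2 -1.9]
```

Emit:
{"fn": "step_arm", "kwargs": {
  "commands": [
    [0.004,0.0027,0,0,-0.0015,0.0036],
    [0.012,0.0027,0,0,-0.0015,0.0036],
    [0.022,0.0027,0,0,-0.0015,0.0036],
    [0.031,0.0027,0,0,-0.0015,0.0036],
    [0.038,0.0027,0,0,-0.0015,0.0036],
    [0.041,0.0027,0,0,-0.0015,0.0036],
    [0.042,0.0027,0,0,-0.0015,0.0036],
    [0.042,0.0027,0,0,-0.0015,0.0036],
    [0.042,0.0027,0,0,-0.0015,0.0036],
    [0.042,0.0027,0,0,-0.0015,0.0036]
  ]
}}

```text
clock: 6.0
ee_pos: [0.6451, -0.0394, 0.0568]
tcp_rot: [[0.002, 0.995, 0.1], [0.0, 0.1, -0.995], [-1.0, 0.002, -0.0]]
wrist_force: [-0.6, -0.5, -0.9]
finger_gap: 0.0487
```

```bash
python3 -c "
from h import *
go(.6438,-.0404,.0524)"
```

```text
shift [ 0.0044 -0.0014  0.0009] rot [ 0.0001 -0.0001 -0.0022] t 6.0 pos [ 0.6451 -0.0394  0.0568] gap 0.0487 F [-0.6 -0.5 -0.9]
```

Emit:
{"fn": "step_arm", "kwargs": {
  "commands": [
    [0.001,-0.001,0.0007,0,0,-0.002],
    [0.002,-0.001,0.0007,0,0,-0.002],
    [0.003,-0.001,0.0007,0,0,-0.002],
    [0.004,-0.001,0.0007,0,0,-0.002],
    [0.004,-0.001,0.0007,0,0,-0.002],
    [0.004,-0.001,0.0007,0,0,-0.002],
    [0.004,-0.001,0.0007,0,0,-0.002]
  ]
}}

```text
clock: 6.58
ee_pos: [0.6437, -0.0402, 0.0525]
tcp_rot: [[-0.001, 0.995, 0.1], [0.0, 0.1, -0.995], [-1.0, -0.001, -0.0]]
wrist_force: [-1.2, 0.6, 1.6]
finger_gap: 0.0488
```

```bash
python3 -c "
from h import *
go(.6438,-.0404,.0524)"
```

```text
shift [0.0001 0.     0.0002] rot [ 0.0001 -0.0002  0.0007] t 6.58 pos [ 0.6437 -0.0402  0.0525] gap 0.0488 F [-1.2  0.6  1.6]
```

Vertical force went from about -1.5 N to +1.6 N, so the head is seated. Checking the state before releasing.

```bash
python3 -c "
from h import *
go(.6438,-.0404,.0524)"
```

```text
shift [0.0001 0.     0.0002] rot [ 0.0001 -0.0002  0.0007] t 6.58 pos [ 0.6437 -0.0402  0.0525] gap 0.0488 F [-1.2  0.6  1.6]
```

Emit:
{"fn": "step_arm", "kwargs": {
  "commands": [
    [0,0,0,0,0,0],
    [0,0,0,0,0,0],
    [0,0,0,0,0,0],
    [0,0,0,0,0,0],
    [0,0,0,0,0,0],
    [0,0,0,0,0,0],
    [0,0,0,0,0,0]
  ],
  "hand": 1
}}

```text
clock: 7.17
ee_pos: [0.6436, -0.0402, 0.0522]
tcp_rot: [[-0.001, 0.995, 0.1], [0.0, 0.1, -0.995], [-1.0, -0.001, -0.0]]
wrist_force: [0.1, -0.2, 0.3]
finger_gap: 0.0874
```

Emit:
{"fn": "step_arm", "kwargs": {
  "commands": [
    [-0.008,0,0,0,0,0],
    [-0.025,0,0,0,0,0],
    [-0.045,0,0,0,0,0],
    [-0.07,0,0,0,0,0],
    [-0.095,0,0,0,0,0],
    [-0.115,0,0,0,0,0],
    [-0.125,0,0,0,0,0],
    [-0.125,0,0,0,0,0]
  ]
}}

```text
clock: 7.83
ee_pos: [0.6459, -0.0404, 0.1813]
tcp_rot: [[0.005, 0.995, 0.1], [-0.0, 0.1, -0.995], [-1.0, 0.005, 0.001]]
wrist_force: [0.4, -0.4, 0.3]
finger_gap: 0.0885
```

Run:
```python
from h import *
import cv2
s=sense(); im=imaging.read_camera('wrist'); cv2.imwrite('pics/w3.png',im[:,:,::-1])
np.savez('w3.npz',p=s['ee_pos'],R=s['tcp_rot'])
go(.4396,.1122,.18)
```

```text
shift [-0.0015 -0.1888 -0.1723] rot [-0.      0.0004 -0.0023] t 7.88 pos [ 0.6447 -0.0403  0.179 ] gap 0.0882 F [-0.4 -1.3  0.3]
```

View pics/w3.png

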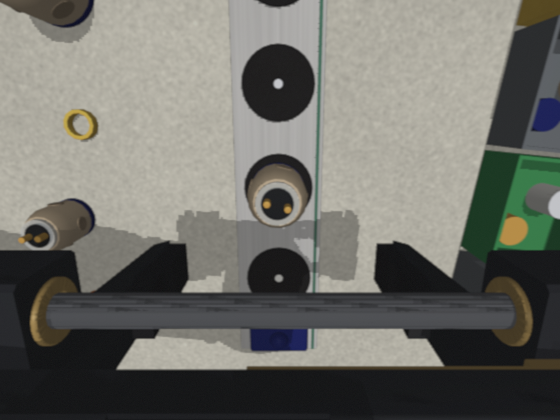

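head_l stands upright on its pad, with its ring at about (278,203). The neighbouring pad dots are at (278,83) and (278,278). I'll check the centring against the midpoint of those dots.

Run:
```python
from h import *
import cv2
d=np.load('w3.npz');P=(d['p'],d['R'])
a=bp('wrist',278,83.5,.011,P);b=bp('wrist',278.5,278.5,.011,P);h=bp('wrist',278,203,.071,P)
print(a,b,(a+b)/2,h)
im=cv2.imread('pics/w3.png')
cv2.imwrite('pics/w3c.png',cv2.resize(im[50:300,220:340],None,fx=2.4,fy=2.4,interpolation=cv2.INTER_CUBIC))
```

```text
[0.63231753 0.05448494 0.011     ] [ 0.6515048  -0.13478168  0.011     ] [ 0.64191116 -0.04014837  0.011     ] [ 0.64181686 -0.03953234  0.071     ]
```

View pics/w3c.png

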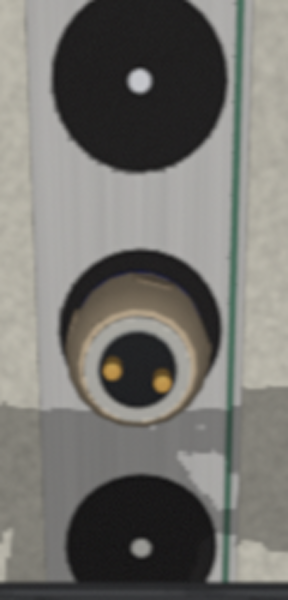

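Centred to within 1 mm. Next is head_xl.

Emit:
{"fn": "step_arm", "kwargs": {
  "commands": [
    [0,-0.008,-0.007,0,0,0],
    [0,-0.022,-0.02,0,0,0],
    [0,-0.042,-0.038,0,0,0],
    [0,-0.064,-0.058,0,0,0],
    [0,-0.087,-0.079,0,0,0],
    [0,-0.11,-0.1,0,0,0],
    [0,-0.132,-0.12,0,0,0],
    [0,-0.152,-0.139,0,0,0],
    [0,-0.169,-0.154,0,0,0],
    [0,-0.181,-0.165,0,0,0],
    [-0.001,-0.187,-0.171,0,0,-0.002],
    [-0.0015,-0.189,-0.1725,0,0,-0.002],
    [-0.0015,-0.189,-0.1725,0,0,-0.002],
    [-0.0015,-0.189,-0.1725,0,0,-0.002]
  ]
}}

```text
clock: 9.05
ee_pos: [0.4387, 0.1122, 0.1786]
tcp_rot: [[-0.003, 0.995, 0.1], [-0.0, 0.1, -0.995], [-1.0, -0.003, 0.0]]
wrist_force: [-0.4, -0.5, 0.6]
finger_gap: 0.0881
```

Run:
```python
from h import *
import cv2
s=sense(); im=imaging.read_camera('wrist'); cv2.imwrite('pics/w4.png',im[:,:,::-1])
np.savez('w4.npz',p=s['ee_pos'],R=s['tcp_rot'])
go(.4396,.1122,.048)
```

```text
shift [ 0.1308  0.001  -0.    ] rot [-0.0004 -0.      0.003 ] t 9.1 pos [0.439  0.1121 0.1788] gap 0.0882 F [-1.  -0.3  0.3]
```

View pics/w4.png

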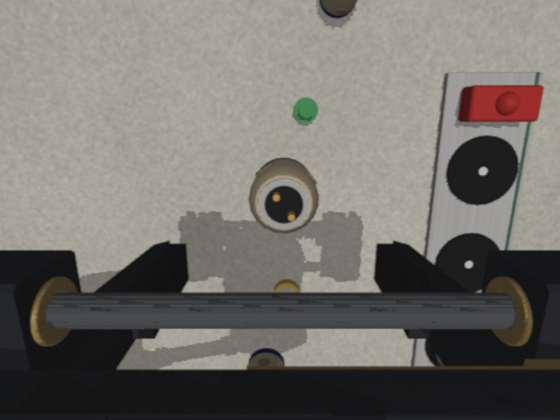

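head_xl's ring is at about (284,204).

Run:
```python
from h import *
d=np.load('w4.npz');P=(d['p'],d['R'])
print(bp('wrist',284,204,.067,P)+[.0016,0,0])
```

```text
[0.44005219 0.11243833 0.067     ]
```

Agrees with the top camera to 0.5 mm. Descending and gripping.

Emit:
{"fn": "step_arm", "kwargs": {
  "commands": [
    [0.015,0.001,0,0,0,0.003],
    [0.038,0.001,0,0,0,0.003],
    [0.063,0.001,0,0,0,0.003],
    [0.088,0.001,0,0,0,0.003],
    [0.11,0.001,0,0,0,0.003],
    [0.124,0.001,0,0,0,0.003],
    [0.131,0.001,0,0,0,0.003],
    [0.131,0.001,0,0,0,0.003],
    [0.131,0.001,0,0,0,0.003]
  ]
}}

```text
clock: 9.85
ee_pos: [0.4396, 0.1123, 0.0481]
tcp_rot: [[-0.0, 0.995, 0.1], [0.0, 0.1, -0.995], [-1.0, -0.0, -0.0]]
wrist_force: [-0.5, -0.1, 1.1]
finger_gap: 0.088
```

Emit:
{"fn": "step_arm", "kwargs": {
  "commands": [
    [0,0,0,0,0,0],
    [0,0,0,0,0,0],
    [0,0,0,0,0,0],
    [0,0,0,0,0,0],
    [0,0,0,0,0,0],
    [0,0,0,0,0,0],
    [0,0,0,0,0,0],
    [0,0,0,0,0,0]
  ],
  "hand": 0,
  "grip_force": 25
}}

```text
clock: 10.52
ee_pos: [0.4398, 0.1127, 0.0487]
tcp_rot: [[0.001, 0.995, 0.1], [0.001, 0.1, -0.995], [-1.0, 0.002, -0.0]]
wrist_force: [1.4, -0.3, 4.6]
finger_gap: 0.0574
```

Emit:
{"fn": "step_arm", "kwargs": {
  "commands": [
    [-0.003,0,0,0,0,0],
    [-0.012,0,0,0,0,0],
    [-0.028,0,0,0,0,0],
    [-0.048,0,0,0,0,0],
    [-0.07,0,0,0,0,0],
    [-0.09,0,0,0,0,0],
    [-0.105,0,0,0,0,0],
    [-0.112,0,0,0,0,0],
    [-0.115,0,0,0,0,0],
    [-0.115,0,0,0,0,0]
  ]
}}

```text
clock: 11.35
ee_pos: [0.439, 0.1125, 0.1632]
tcp_rot: [[0.0, 0.995, 0.1], [0.0, 0.1, -0.995], [-1.0, 0.0, -0.0]]
wrist_force: [-0.3, -0.3, -1.8]
finger_gap: 0.0572
```

```bash
python3 -c "
from h import *
go(.6533,-.1349,.16)"
```

```text
shift [0.0032 0.1885 0.2677] rot [ 0.     -0.0003 -0.0004] t 11.35 pos [0.439  0.1125 0.1632] gap 0.0572 F [-0.3 -0.3 -1.8]
```

Emit:
{"fn": "step_arm", "kwargs": {
  "commands": [
    [0,0.004,0.006,0,0,0],
    [0,0.013,0.018,0,0,0],
    [0,0.027,0.038,0,0,0],
    [0,0.043,0.061,0,0,0],
    [0,0.06,0.085,0,0,0],
    [0,0.078,0.11,0,0,0],
    [0,0.096,0.136,0,0,0],
    [0,0.114,0.162,0,0,0],
    [0,0.131,0.186,0,0,0],
    [0,0.147,0.209,0,0,0],
    [0,0.161,0.229,0,0,0],
    [0,0.173,0.246,0,0,0],
    [0.001,0.182,0.258,0,0,0],
    [0.002,0.187,0.265,0,0,0],
    [0.003,0.1885,0.2677,0,0,0],
    [0.003,0.1885,0.2677,0,0,0],
    [0.003,0.1885,0.2677,0,0,0],
    [0.003,0.1885,0.2677,0,0,0]
  ]
}}

```text
clock: 12.85
ee_pos: [0.6526, -0.1341, 0.1595]
tcp_rot: [[-0.001, 0.995, 0.101], [0.001, 0.101, -0.995], [-1.0, -0.001, -0.001]]
wrist_force: [-0.2, -0.0, -2.2]
finger_gap: 0.0574
```

```bash
python3 -c "
from h import *
go(.6533,-.1349,.064)"
```

```text
shift [0.0955 0.0007 0.001 ] rot [ 0.0007 -0.0009  0.001 ] t 12.85 pos [ 0.6526 -0.1341  0.1595] gap 0.0574 F [-0.2 -0.  -2.2]
```

Emit:
{"fn": "step_arm", "kwargs": {
  "commands": [
    [0.005,0.0007,0.001,0.0007,-0.001,0.001],
    [0.016,0.0007,0.001,0.0007,-0.001,0.001],
    [0.031,0.0007,0.001,0.0007,-0.001,0.001],
    [0.048,0.0007,0.001,0.0007,-0.001,0.001],
    [0.064,0.0007,0.001,0.0007,-0.001,0.001],
    [0.078,0.0007,0.001,0.0007,-0.001,0.001],
    [0.088,0.0007,0.001,0.0007,-0.001,0.001],
    [0.094,0.0007,0.001,0.0007,-0.001,0.001],
    [0.0955,0.0007,0.001,0.0007,-0.001,0.001],
    [0.0955,0.0007,0.001,0.0007,-0.001,0.001],
    [0.0955,0.0007,0.001,0.0007,-0.001,0.001],
    [0.0955,0.0007,0.001,0.0007,-0.001,0.001]
  ]
}}

```text
clock: 13.85
ee_pos: [0.6552, -0.136, 0.0657]
tcp_rot: [[0.003, 0.995, 0.1], [-0.001, 0.1, -0.995], [-1.0, 0.003, 0.001]]
wrist_force: [-0.1, 0.4, -2.2]
finger_gap: 0.0571
```

```bash
python3 -c "
from h import *
go(.6533,-.1349,.0594)"
```

```text
shift [ 0.0062 -0.0018 -0.0013] rot [-0.0007  0.0015 -0.0031] t 13.85 pos [ 0.6552 -0.136   0.0657] gap 0.0571 F [-0.1  0.4 -2.2]
```

Emit:
{"fn": "step_arm", "kwargs": {
  "commands": [
    [0.001,-0.001,-0.001,0,0.001,-0.002],
    [0.002,-0.001,-0.001,0,0.001,-0.002],
    [0.003,-0.001,-0.001,0,0.001,-0.002],
    [0.0035,-0.001,-0.001,0,0.001,-0.002],
    [0.0035,-0.001,-0.001,0,0.001,-0.002],
    [0.0035,-0.001,-0.001,0,0.001,-0.002]
  ]
}}

```text
clock: 14.35
ee_pos: [0.653, -0.1349, 0.0608]
tcp_rot: [[-0.001, 0.995, 0.1], [0.0, 0.1, -0.995], [-1.0, -0.001, -0.0]]
wrist_force: [-0.0, -0.3, -1.2]
finger_gap: 0.057
```

```bash
python3 -c "
from h import *
go(.6533,-.1349,.0594)"
```

```text
shift [0.0014 0.0003 0.    ] rot [-0.0007 -0.0003  0.0011] t 14.35 pos [ 0.653  -0.1349  0.0608] gap 0.057 F [-0.  -0.3 -1.2]
```

Emit:
{"fn": "step_arm", "kwargs": {
  "commands": [
    [0.0005,0.0003,0,0,0,0.001],
    [0.001,0.0003,0,0,0,0.001],
    [0.0015,0.0003,0,0,0,0.001],
    [0.0015,0.0003,0,0,0,0.001],
    [0.0015,0.0003,0,0,0,0.001],
    [0.0015,0.0003,0,0,0,0.001]
  ]
}}

```text
clock: 14.85
ee_pos: [0.6535, -0.1349, 0.0598]
tcp_rot: [[0.0, 0.995, 0.1], [0.0, 0.1, -0.995], [-1.0, 0.0, -0.0]]
wrist_force: [-2.5, 0.4, 1.5]
finger_gap: 0.0575
```

```bash
python3 -c "
from h import *
go(.6533,-.1349,.0594)"
```

```text
shift [ 0.0004 -0.0002 -0.    ] rot [-0.0006 -0.0001 -0.0003] t 14.85 pos [ 0.6535 -0.1349  0.0598] gap 0.0575 F [-2.5  0.4  1.5]
```

Contact: force rose from -2.2 to +1.5 N. Releasing and backing off.

Emit:
{"fn": "step_arm", "kwargs": {
  "commands": [
    [0,0,0,0,0,0],
    [0,0,0,0,0,0],
    [0,0,0,0,0,0],
    [0,0,0,0,0,0],
    [0,0,0,0,0,0],
    [0,0,0,0,0,0],
    [0,0,0,0,0,0]
  ],
  "hand": 1
}}

```text
clock: 15.43
ee_pos: [0.6534, -0.1349, 0.0594]
tcp_rot: [[0.0, 0.995, 0.1], [0.0, 0.1, -0.995], [-1.0, 0.0, -0.0]]
wrist_force: [0.0, 0.1, 0.8]
finger_gap: 0.0882
```

Emit:
{"fn": "step_arm", "kwargs": {
  "commands": [
    [-0.008,0,0,0,0,0],
    [-0.025,0,0,0,0,0],
    [-0.045,0,0,0,0,0],
    [-0.07,0,0,0,0,0],
    [-0.09,0,0,0,0,0],
    [-0.105,0,0,0,0,0],
    [-0.115,0,0,0,0,0],
    [-0.12,0,0,0,0,0]
  ]
}}

```text
clock: 16.1
ee_pos: [0.6544, -0.1351, 0.182]
tcp_rot: [[0.003, 0.995, 0.1], [-0.001, 0.1, -0.995], [-1.0, 0.003, 0.001]]
wrist_force: [0.5, 0.6, 0.5]
finger_gap: 0.0882
```

Run:
```python
from h import *
import cv2
s=sense(); im=imaging.read_camera('wrist'); cv2.imwrite('pics/w5.png',im[:,:,::-1])
np.savez('w5.npz',p=s['ee_pos'],R=s['tcp_rot'])
go(.4413,-.0928,.17)
```

```text
shift [ 0.0113 -0.2079 -0.0634] rot [-0.0007  0.0008 -0.0033] t 16.15 pos [ 0.6545 -0.1352  0.182 ] gap 0.0883 F [-0.4 -0.8  0.6]
```

View pics/w5.png

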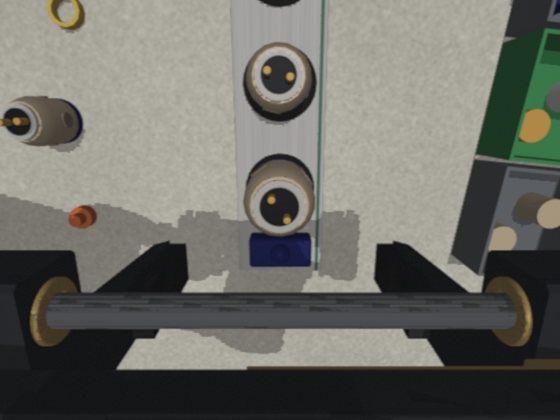

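head_xl is upright beside navy, ring at (279,206). Next is head_m.

Emit:
{"fn": "step_arm", "kwargs": {
  "commands": [
    [0,-0.01,-0.003,0,0,0],
    [0.001,-0.028,-0.009,0,0,0],
    [0.002,-0.052,-0.016,0,0,0],
    [0.004,-0.079,-0.024,0,0,0],
    [0.005,-0.107,-0.033,0,0,0],
    [0.007,-0.135,-0.041,0,0,0],
    [0.008,-0.161,-0.049,0,0,0],
    [0.01,-0.183,-0.056,0,0,0],
    [0.011,-0.198,-0.061,0,0,-0.003],
    [0.011,-0.206,-0.063,0,0,-0.003],
    [0.011,-0.208,-0.0635,0,0,-0.003],
    [0.011,-0.208,-0.0635,0,0,-0.003],
    [0.011,-0.208,-0.0635,0,0,-0.003]
  ]
}}

```text
clock: 17.23
ee_pos: [0.4407, -0.0926, 0.1684]
tcp_rot: [[-0.002, 0.995, 0.099], [-0.0, 0.099, -0.995], [-1.0, -0.002, -0.0]]
wrist_force: [-0.6, 0.1, -0.3]
finger_gap: 0.0883
```

Run:
```python
from h import *
import cv2
d=np.load('w5.npz');P=(d['p'],d['R'])
print('xl',bp('wrist',279,206,.078,P)+[.0016,0,0],'exp .6533 -.1349; l',bp('wrist',278.5,75.5,.071,P)+[.0016,0,0])
s=sense(); im=imaging.read_camera('wrist'); cv2.imwrite('pics/w6.png',im[:,:,::-1])
np.savez('w6.npz',p=s['ee_pos'],R=s['tcp_rot'])
go(.4413,-.0928,.036)
```

```text
xl [ 0.65258566 -0.1350099   0.078     ] exp .6533 -.1349; l [ 0.64285787 -0.04031196  0.071     ]
shift [0.1325 0.0006 0.0002] rot [-0.0007 -0.0001  0.0023] t 17.28 pos [ 0.441  -0.0927  0.1685] gap 0.088 F [-0.   0.7  1.8]
```

View pics/w6.png

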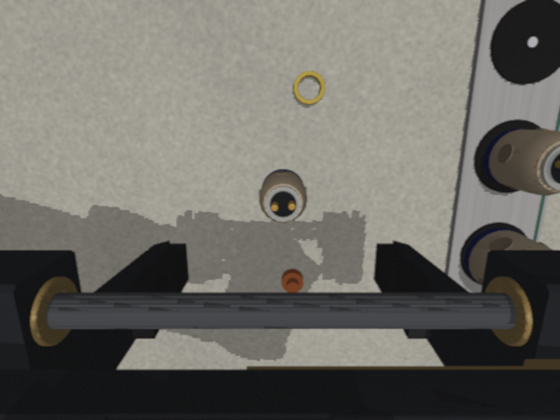

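Run:
```python
from h import *
d=np.load('w6.npz');P=(d['p'],d['R'])
print(bp('wrist',283,203,.053,P)+[.0016,0,0])
```

```text
[ 0.44140503 -0.09260748  0.053     ]
```

Agrees. The head_xl placing checked to within 0.7 mm. Picking up head_m.

Emit:
{"fn": "step_arm", "kwargs": {
  "commands": [
    [0.015,0.0006,0,0,0,0.002],
    [0.038,0.0006,0,0,0,0.002],
    [0.063,0.0006,0,0,0,0.002],
    [0.088,0.0006,0,0,0,0.002],
    [0.11,0.0006,0,0,0,0.002],
    [0.125,0.0006,0,0,0,0.002],
    [0.1325,0.0006,0,0,0,0.002],
    [0.1325,0.0006,0,0,0,0.002],
    [0.1325,0.0006,0,0,0,0.002]
  ]
}}

```text
clock: 18.03
ee_pos: [0.4409, -0.0925, 0.036]
tcp_rot: [[-0.001, 0.995, 0.1], [0.0, 0.1, -0.995], [-1.0, -0.001, -0.0]]
wrist_force: [0.4, -0.5, 0.8]
finger_gap: 0.0879
```

Emit:
{"fn": "step_arm", "kwargs": {
  "commands": [
    [0,0,0,0,0,0],
    [0,0,0,0,0,0],
    [0,0,0,0,0,0],
    [0,0,0,0,0,0],
    [0,0,0,0,0,0],
    [0,0,0,0,0,0],
    [0,0,0,0,0,0],
    [0,0,0,0,0,0],
    [0,0,0,0,0,0],
    [0,0,0,0,0,0]
  ],
  "hand": 0,
  "grip_force": 20
}}

```text
clock: 18.87
ee_pos: [0.4407, -0.0924, 0.0361]
tcp_rot: [[-0.0, 0.995, 0.099], [0.0, 0.099, -0.995], [-1.0, -0.0, -0.0]]
wrist_force: [-0.2, 0.5, 1.0]
finger_gap: 0.0389
```

Emit:
{"fn": "step_arm", "kwargs": {
  "commands": [
    [-0.003,0,0,0,0,0],
    [-0.012,0,0,0,0,0],
    [-0.028,0,0,0,0,0],
    [-0.048,0,0,0,0,0],
    [-0.07,0,0,0,0,0],
    [-0.088,0,0,0,0,0],
    [-0.097,0,0,0,0,0],
    [-0.1,0,0,0,0,0],
    [-0.1,0,0,0,0,0]
  ]
}}

```text
clock: 19.62
ee_pos: [0.4408, -0.0925, 0.1366]
tcp_rot: [[0.0, 0.995, 0.1], [-0.0, 0.1, -0.995], [-1.0, 0.0, 0.0]]
wrist_force: [0.4, 0.8, -1.6]
finger_gap: 0.0397
```

```bash
python3 -c "
from h import *
go(.6342,.0541,.135)"
```

```text
shift [ 0.0017  0.207  -0.1266] rot [-0.0007  0.0003 -0.0004] t 19.62 pos [ 0.4408 -0.0925  0.1366] gap 0.0397 F [ 0.4  0.8 -1.6]
```

Emit:
{"fn": "step_arm", "kwargs": {
  "commands": [
    [0,0.006,-0.004,0,0,0],
    [0,0.018,-0.011,0,0,0],
    [0,0.034,-0.021,0,0,0],
    [0,0.053,-0.033,0,0,0],
    [0,0.075,-0.046,0,0,0],
    [0,0.098,-0.06,0,0,0],
    [0,0.121,-0.074,0,0,0],
    [0,0.143,-0.088,0,0,0],
    [0,0.163,-0.1,0,0,0],
    [0,0.18,-0.11,0,0,0],
    [0.001,0.194,-0.119,0,0,0],
    [0.002,0.203,-0.124,0,0,0],
    [0.002,0.207,-0.1266,0,0,0],
    [0.002,0.207,-0.1266,0,0,0],
    [0.002,0.207,-0.1266,0,0,0],
    [0.002,0.207,-0.1266,0,0,0]
  ]
}}

```text
clock: 20.95
ee_pos: [0.633, 0.0538, 0.1333]
tcp_rot: [[-0.002, 0.995, 0.099], [-0.0, 0.099, -0.995], [-1.0, -0.002, -0.0]]
wrist_force: [-0.3, -0.1, -1.3]
finger_gap: 0.0395
```

```bash
python3 -c "
from h import *
go(.6342,.0541,.051)"
```

```text
shift [ 0.0823  0.0014 -0.0002] rot [-0.001  -0.0001  0.0022] t 20.95 pos [0.633  0.0538 0.1333] gap 0.0395 F [-0.3 -0.1 -1.3]
```

Emit:
{"fn": "step_arm", "kwargs": {
  "commands": [
    [0.005,0.001,0,-0.001,0,0.002],
    [0.016,0.001,0,-0.001,0,0.002],
    [0.03,0.001,0,-0.001,0,0.002],
    [0.045,0.001,0,-0.001,0,0.002],
    [0.06,0.001,0,-0.001,0,0.002],
    [0.072,0.001,0,-0.001,0,0.002],
    [0.079,0.001,0,-0.001,0,0.002],
    [0.082,0.001,0,-0.001,0,0.002],
    [0.082,0.001,0,-0.001,0,0.002],
    [0.082,0.001,0,-0.001,0,0.002],
    [0.082,0.001,0,-0.001,0,0.002],
    [0.082,0.001,0,-0.001,0,0.002]
  ]
}}

```text
clock: 21.95
ee_pos: [0.6356, 0.0544, 0.0529]
tcp_rot: [[0.003, 0.995, 0.101], [0.0, 0.101, -0.995], [-1.0, 0.003, -0.0]]
wrist_force: [-0.7, -0.1, -0.4]
finger_gap: 0.039
```

```bash
python3 -c "
from h import *
go(.6342,.0541,.047)"
```

```text
shift [ 0.0058 -0.0014  0.0001] rot [ 0.0004 -0.0002 -0.003 ] t 21.95 pos [0.6356 0.0544 0.0529] gap 0.039 F [-0.7 -0.1 -0.4]
```

Emit:
{"fn": "step_arm", "kwargs": {
  "commands": [
    [0.001,-0.0008,0,0,0,-0.0015],
    [0.002,-0.0008,0,0,0,-0.0015],
    [0.003,-0.0008,0,0,0,-0.0015],
    [0.0035,-0.0008,0,0,0,-0.0015],
    [0.004,-0.0008,0,0,0,-0.0015],
    [0.004,-0.0008,0,0,0,-0.0015],
    [0.004,-0.0008,0,0,0,-0.0015]
  ]
}}

```text
clock: 22.53
ee_pos: [0.6339, 0.0542, 0.0477]
tcp_rot: [[-0.001, 0.995, 0.101], [0.0, 0.101, -0.995], [-1.0, -0.001, -0.0]]
wrist_force: [-0.5, -0.3, -1.4]
finger_gap: 0.0391
```

```bash
python3 -c "
from h import *
go(.6342,.0541,.047)"
```

```text
shift [0.0007 0.0003 0.0002] rot [ 0.0004 -0.0002  0.0006] t 22.53 pos [0.6339 0.0542 0.0477] gap 0.0391 F [-0.5 -0.3 -1.4]
```

Emit:
{"fn": "step_arm", "kwargs": {
  "commands": [
    [0.0005,0.0003,0,0,0,0.0005],
    [0.001,0.0003,0,0,0,0.0005],
    [0.001,0.0003,0,0,0,0.0005],
    [0.001,0.0003,0,0,0,0.0005],
    [0.001,0.0003,0,0,0,0.0005]
  ]
}}

```text
clock: 22.95
ee_pos: [0.6344, 0.0543, 0.0471]
tcp_rot: [[0.0, 0.995, 0.1], [0.0, 0.1, -0.995], [-1.0, 0.0, -0.0]]
wrist_force: [-0.7, 0.2, 2.0]
finger_gap: 0.0391
```

```bash
python3 -c "
from h import *
go(.6342,.0541,.047)"
```

```text
shift [ 0.0001 -0.0003  0.0001] rot [ 0.0003 -0.0003 -0.0005] t 22.95 pos [0.6344 0.0543 0.0471] gap 0.0391 F [-0.7  0.2  2. ]
```

Seated. Releasing.

Emit:
{"fn": "step_arm", "kwargs": {
  "commands": [
    [0,0,0,0,0,0],
    [0,0,0,0,0,0],
    [0,0,0,0,0,0],
    [0,0,0,0,0,0],
    [0,0,0,0,0,0],
    [0,0,0,0,0,0],
    [0,0,0,0,0,0],
    [0,0,0,0,0,0]
  ],
  "hand": 1
}}

```text
clock: 23.62
ee_pos: [0.6342, 0.0543, 0.0467]
tcp_rot: [[-0.0, 0.995, 0.101], [0.0, 0.101, -0.995], [-1.0, -0.0, -0.0]]
wrist_force: [0.4, 0.6, 0.3]
finger_gap: 0.0878
```

Emit:
{"fn": "step_arm", "kwargs": {
  "commands": [
    [-0.008,0,0,0,0,0],
    [-0.025,0,0,0,0,0],
    [-0.045,0,0,0,0,0],
    [-0.07,0,0,0,0,0],
    [-0.09,0,0,0,0,0],
    [-0.105,0,0,0,0,0],
    [-0.115,0,0,0,0,0],
    [-0.12,0,0,0,0,0]
  ]
}}

```text
clock: 24.28
ee_pos: [0.6353, 0.0543, 0.1693]
tcp_rot: [[0.003, 0.995, 0.101], [0.0, 0.101, -0.995], [-1.0, 0.003, -0.0]]
wrist_force: [0.2, 0.3, 0.4]
finger_gap: 0.0879
```

Run:
```python
from h import *
import cv2
s=sense(); im=imaging.read_camera('wrist'); cv2.imwrite('pics/w7.png',im[:,:,::-1])
np.savez('w7.npz',p=s['ee_pos'],R=s['tcp_rot'])
go(.4692,.2828,.165)
```

```text
shift [ 0.0038 -0.1423 -0.2441] rot [ 0.0003 -0.0001 -0.0034] t 24.33 pos [0.6353 0.0543 0.1693] gap 0.0884 F [-0.3 -0.1 -0.2]
```

View pics/w7.png

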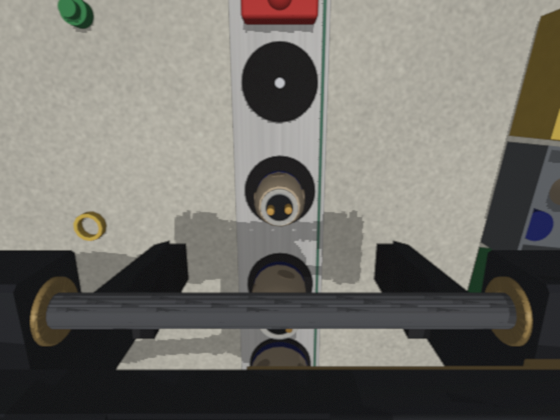

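head_m is upright, ring at (279,206). The last pad's dot is at (280,83). Moving to head_s.

Emit:
{"fn": "step_arm", "kwargs": {
  "commands": [
    [0,-0.006,-0.01,0,0,0],
    [0,-0.017,-0.029,0,0,0],
    [0,-0.031,-0.053,0,0,0],
    [0,-0.047,-0.081,0,0,0],
    [0,-0.064,-0.11,0,0,0],
    [0,-0.081,-0.139,0,0,0],
    [0,-0.098,-0.168,0,0,0],
    [0.001,-0.114,-0.195,0,0,0],
    [0.002,-0.127,-0.218,0,0,0],
    [0.003,-0.137,-0.235,0,0,-0.003],
    [0.004,-0.142,-0.244,0,0,-0.003],
    [0.004,-0.142,-0.244,0,0,-0.003],
    [0.004,-0.142,-0.244,0,0,-0.003],
    [0.004,-0.142,-0.244,0,0,-0.003]
  ]
}}

```text
clock: 25.5
ee_pos: [0.4686, 0.282, 0.1623]
tcp_rot: [[-0.003, 0.995, 0.1], [-0.001, 0.1, -0.995], [-1.0, -0.003, 0.0]]
wrist_force: [0.8, -0.2, -0.7]
finger_gap: 0.0879
```

Run:
```python
from h import *
import cv2
d=np.load('w7.npz');P=(d['p'],d['R'])
print('m',bp('wrist',279.5,206,.064,P)+[.0016,0,0],'exp .6342 .0541; pad',bp('wrist',280,83,.011,P)+[.0016,0,0],'exp .6247 .1487')
s=sense(); im=imaging.read_camera('wrist'); cv2.imwrite('pics/w8.png',im[:,:,::-1])
np.savez('w8.npz',p=s['ee_pos'],R=s['tcp_rot'])
go(.4692,.2828,.030)
```

```text
m [0.63386638 0.05419686 0.064     ] exp .6342 .0541; pad [0.62476277 0.14876068 0.011     ] exp .6247 .1487
shift [ 0.1325  0.0009 -0.001 ] rot [-0.0006  0.0003  0.0032] t 25.55 pos [0.4689 0.2819 0.1625] gap 0.0883 F [0.8 0.8 0.4]
```

View pics/w8.png

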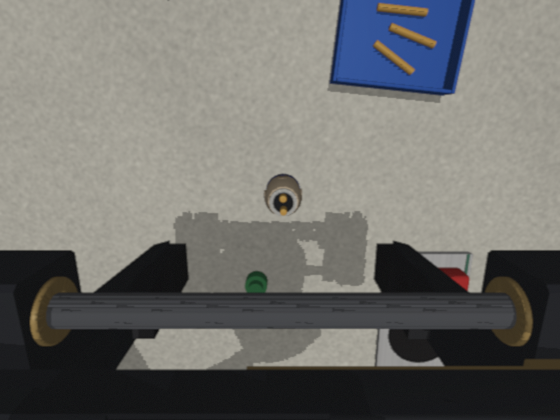

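Run:
```python
from h import *
d=np.load('w8.npz');P=(d['p'],d['R'])
print(bp('wrist',283,202.5,.046,P)+[.0016,0,0])
```

```text
[0.46917538 0.2821081  0.046     ]
```

head_s agrees. Picking it up.

Emit:
{"fn": "step_arm", "kwargs": {
  "commands": [
    [0.015,0.001,-0.0005,0,0,0.003],
    [0.038,0.001,-0.0005,0,0,0.003],
    [0.063,0.001,-0.0005,0,0,0.003],
    [0.088,0.001,-0.0005,0,0,0.003],
    [0.11,0.001,-0.0005,0,0,0.003],
    [0.125,0.001,-0.0005,0,0,0.003],
    [0.132,0.001,-0.0005,0,0,0.003],
    [0.132,0.001,-0.0005,0,0,0.003],
    [0.132,0.001,-0.0005,0,0,0.003]
  ]
}}

```text
clock: 26.3
ee_pos: [0.4696, 0.2828, 0.031]
tcp_rot: [[0.0, 0.995, 0.099], [0.0, 0.099, -0.995], [-1.0, 0.0, -0.0]]
wrist_force: [0.5, 1.0, -0.1]
finger_gap: 0.0883
```

Emit:
{"fn": "step_arm", "kwargs": {
  "commands": [
    [0,0,0,0,0,0],
    [0,0,0,0,0,0],
    [0,0,0,0,0,0],
    [0,0,0,0,0,0],
    [0,0,0,0,0,0],
    [0,0,0,0,0,0],
    [0,0,0,0,0,0],
    [0,0,0,0,0,0],
    [0,0,0,0,0,0],
    [0,0,0,0,0,0],
    [0,0,0,0,0,0]
  ],
  "hand": 0,
  "grip_force": 15
}}

```text
clock: 27.22
ee_pos: [0.469, 0.2833, 0.0308]
tcp_rot: [[0.0, 0.995, 0.101], [0.0, 0.101, -0.995], [-1.0, 0.0, -0.0]]
wrist_force: [0.7, -0.2, -0.5]
finger_gap: 0.03
```

Emit:
{"fn": "step_arm", "kwargs": {
  "commands": [
    [-0.003,0,0,0,0,0],
    [-0.012,0,0,0,0,0],
    [-0.028,0,0,0,0,0],
    [-0.048,0,0,0,0,0],
    [-0.07,0,0,0,0,0],
    [-0.088,0,0,0,0,0],
    [-0.097,0,0,0,0,0],
    [-0.1,0,0,0,0,0],
    [-0.1,0,0,0,0,0]
  ]
}}

```text
clock: 27.97
ee_pos: [0.4694, 0.2835, 0.1318]
tcp_rot: [[0.002, 0.995, 0.101], [0.001, 0.101, -0.995], [-1.0, 0.002, -0.001]]
wrist_force: [-0.1, -0.4, -1.1]
finger_gap: 0.0302
```

```bash
python3 -c "
from h import *
go(.6247,.1487,.13)"
```

```text
shift [0.0019 0.1409 0.1498] rot [ 0.0003 -0.001  -0.0018] t 27.97 pos [0.4694 0.2835 0.1318] gap 0.0302 F [-0.1 -0.4 -1.1]
```

Emit:
{"fn": "step_arm", "kwargs": {
  "commands": [
    [0,0.005,0.005,0,0,0],
    [0,0.014,0.015,0,0,0],
    [0,0.027,0.029,0,0,0],
    [0,0.042,0.045,0,0,0],
    [0,0.058,0.062,0,0,0],
    [0,0.075,0.08,0,0,0],
    [0,0.092,0.098,0,0,0],
    [0,0.107,0.114,0,0,0],
    [0,0.12,0.128,0,0,0],
    [0.001,0.131,0.139,0,0,0],
    [0.002,0.138,0.147,0,0,0],
    [0.002,0.141,0.15,0,0,0],
    [0.002,0.141,0.15,0,0,0],
    [0.002,0.141,0.15,0,0,0],
    [0.002,0.141,0.15,0,0,0]
  ]
}}

```text
clock: 29.22
ee_pos: [0.6236, 0.1488, 0.1285]
tcp_rot: [[-0.001, 0.995, 0.101], [0.0, 0.101, -0.995], [-1.0, -0.001, -0.001]]
wrist_force: [-1.3, -0.3, -1.0]
finger_gap: 0.0302
```

```bash
python3 -c "
from h import *
go(.6247,.149,.046)"
```

```text
shift [ 0.0825  0.0012 -0.    ] rot [ 0.0011 -0.0005  0.0008] t 29.22 pos [0.6236 0.1488 0.1285] gap 0.0302 F [-1.3 -0.3 -1. ]
```

Emit:
{"fn": "step_arm", "kwargs": {
  "commands": [
    [0.005,0.0005,0,0.001,0,0.001],
    [0.016,0.0005,0,0.001,0,0.001],
    [0.03,0.0005,0,0.001,0,0.001],
    [0.045,0.0005,0,0.001,0,0.001],
    [0.06,0.0005,0,0.001,0,0.001],
    [0.072,0.0005,0,0.001,0,0.001],
    [0.079,0.0005,0,0.001,0,0.001],
    [0.082,0.0005,0,0.001,0,0.001],
    [0.082,0.0005,0,0.001,0,0.001],
    [0.082,0.0005,0,0.001,0,0.001],
    [0.082,0.0005,0,0.001,0,0.001],
    [0.082,0.0005,0,0.001,0,0.001]
  ]
}}

```text
clock: 30.22
ee_pos: [0.6257, 0.1485, 0.0479]
tcp_rot: [[0.003, 0.995, 0.1], [0.001, 0.1, -0.995], [-1.0, 0.003, -0.0]]
wrist_force: [-0.3, 0.4, -0.9]
finger_gap: 0.0298
```

```bash
python3 -c "
from h import *
go(.6247,.149,.0418)"
```

```text
shift [ 0.0061 -0.001  -0.0006] rot [-0.0007 -0.0005 -0.0031] t 30.22 pos [0.6257 0.1485 0.0479] gap 0.0298 F [-0.3  0.4 -0.9]
```

Emit:
{"fn": "step_arm", "kwargs": {
  "commands": [
    [0.001,-0.0005,0,0,0,-0.0015],
    [0.002,-0.0005,0,0,0,-0.0015],
    [0.003,-0.0005,0,0,0,-0.0015],
    [0.0037,-0.0005,0,0,0,-0.0015],
    [0.0045,-0.0005,0,0,0,-0.0015],
    [0.0045,-0.0005,0,0,0,-0.0015],
    [0.0045,-0.0005,0,0,0,-0.0015]
  ]
}}

```text
clock: 30.8
ee_pos: [0.6242, 0.1482, 0.0421]
tcp_rot: [[-0.001, 0.995, 0.1], [0.0, 0.1, -0.995], [-1.0, -0.001, -0.0]]
wrist_force: [0.3, -0.8, -1.0]
finger_gap: 0.0299
```

```bash
python3 -c "
from h import *
go(.6247,.149,.0418)"
```

```text
shift [ 0.0003  0.0006 -0.0007] rot [-0.0006 -0.0002  0.0007] t 30.8 pos [0.6242 0.1482 0.0421] gap 0.0299 F [ 0.3 -0.8 -1. ]
```

Emit:
{"fn": "step_arm", "kwargs": {
  "commands": [
    [0.0003,0.0006,-0.0006,0,0,0.0005],
    [0.0007,0.0006,-0.0006,0,0,0.0005],
    [0.0007,0.0006,-0.0006,0,0,0.0005],
    [0.0007,0.0006,-0.0006,0,0,0.0005],
    [0.0007,0.0006,-0.0006,0,0,0.0005]
  ]
}}

```text
clock: 31.22
ee_pos: [0.6251, 0.1489, 0.0418]
tcp_rot: [[0.0, 0.995, 0.1], [0.0, 0.1, -0.995], [-1.0, 0.0, -0.0]]
wrist_force: [0.0, 0.3, 1.5]
finger_gap: 0.0299
```

```bash
python3 -c "
from h import *
go(.6247,.149,.0418)"
```

```text
shift [-0.     -0.0004 -0.0001] rot [-0.0007 -0.0003 -0.0004] t 31.22 pos [0.6251 0.1489 0.0418] gap 0.0299 F [0.  0.3 1.5]
```

Seated. Releasing, backing off and moving clear of the row.

Emit:
{"fn": "step_arm", "kwargs": {
  "commands": [
    [0,0,0,0,0,0],
    [0,0,0,0,0,0],
    [0,0,0,0,0,0],
    [0,0,0,0,0,0],
    [0,0,0,0,0,0],
    [0,0,0,0,0,0],
    [0,0,0,0,0,0],
    [0,0,0,0,0,0],
    [0,0,0,0,0,0]
  ],
  "hand": 1
}}

```text
clock: 31.97
ee_pos: [0.6248, 0.1489, 0.0416]
tcp_rot: [[0.0, 0.995, 0.1], [0.0, 0.1, -0.995], [-1.0, 0.0, -0.0]]
wrist_force: [0.1, 0.1, -0.2]
finger_gap: 0.0875
```

Emit:
{"fn": "step_arm", "kwargs": {
  "commands": [
    [-0.008,0,0,0,0,0],
    [-0.025,0,0,0,0,0],
    [-0.045,0,0,0,0,0],
    [-0.07,0,0,0,0,0],
    [-0.095,0,0,0,0,0],
    [-0.12,0,0,0,0,0],
    [-0.145,0,0,0,0,0],
    [-0.16,0,0,0,0,0],
    [-0.16,0,0,0,0,0]
  ]
}}

```text
clock: 32.72
ee_pos: [0.6277, 0.1495, 0.2075]
tcp_rot: [[0.009, 0.995, 0.1], [0.002, 0.1, -0.995], [-1.0, 0.009, -0.001]]
wrist_force: [0.6, -0.2, 0.2]
finger_gap: 0.0881
```

Emit:
{"fn": "step_arm", "kwargs": {
  "commands": [
    [0,-0.01,-0.01,0,0,0],
    [0,-0.03,-0.03,0,0,0],
    [0,-0.055,-0.055,0,0,0],
    [0,-0.085,-0.085,0,0,0],
    [0,-0.11,-0.11,0,0,0],
    [0,-0.135,-0.135,0,0,0],
    [0,-0.15,-0.15,0,0,0],
    [0,-0.16,-0.16,0,0,0],
    [0,-0.16,-0.16,0,0,0],
    [0,-0.16,-0.16,0,0,0]
  ]
}}

```text
clock: 33.55
ee_pos: [0.4487, 0.2921, 0.2005]
tcp_rot: [[-0.001, 0.995, 0.101], [-0.001, 0.101, -0.995], [-1.0, -0.001, 0.001]]
wrist_force: [0.2, -0.8, 0.1]
finger_gap: 0.0882
```

Run:
```python
from h import *
import cv2
a=imaging.read_camera('top')[:,:,::-1]; b=imaging.read_camera('scene')[:,:,::-1]
cv2.imwrite('pics/t9.png',cv2.resize(a[140:215,150:390],None,fx=3.3,fy=3.3,interpolation=cv2.INTER_CUBIC)); cv2.imwrite('pics/s9.png',b)
Ps=[(.6247,.1487,.055),(.6342,.0541,.064),(.6438,-.0404,.071),(.6533,-.1349,.078)]
for p in Ps:
    u,v=px('top',np.array(p)); print(round((u-150+.5)*3.3-.5,1),round((v-140+.5)*3.3-.5,1))
```

```text
156.8 124.6
319.5 105.7
484.1 87.1
650.3 68.6
```

View pics/t9.png

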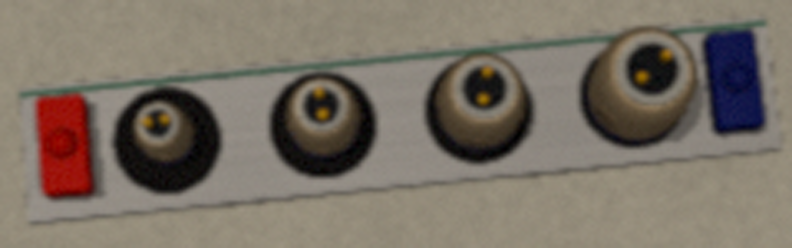

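View pics/s9.png

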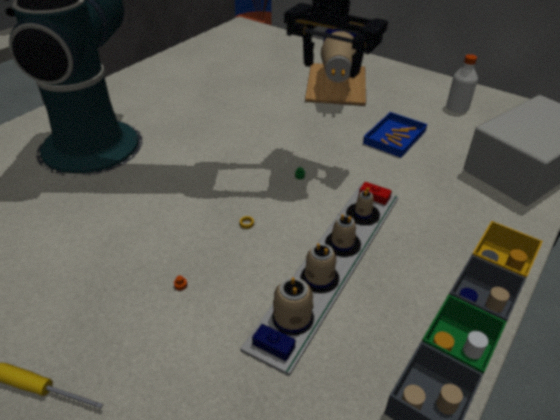

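All four heads stand in order in both views. In the enlarged top view their rings are at about (156,123), (319,103), (484,87) and (652,69). Perfect centring predicts (157,125), (320,106), (484,87) and (650,69), so every head is within about 2 mm. The gripper is open and clear of the row, so I'm handing in.

```bash
python3 -c "
from plant import ticket,sense
print(sense()['joint_velocities'].round(2)); print(ticket.close_job())"
```

```text
[-0.78  0.11 -0.56  0.12  0.15  0.15]
the job is handed in; nothing more can be done
None
```

I placed the four contact heads on the rack in size order, smallest next to the red block and largest next to the navy block. I handed the job in at about 34 s of the 106 s allowed.

- **Placing:** Each head was lowered until it just touched its pad, with contact forces of about 2 N at most, and then released. None was dropped or tipped.
- **Final checks:** The last top and scene pictures show all four upright, pins up, each on its own pad. The gripper is open and clear of the row.
- **Centring:** Wrist-camera checks put the three larger heads within about 1 mm of centre. The smallest head was checked only in the final top view, where all four came out within about 2 mm.
- **Disagreement:** The wrist camera read about 1.6 mm off along the jaw direction. I found this from a head held between the jaws and corrected for it, after which it agreed with the top camera to about 1 mm.

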